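Take the phototube adapter off the microscope camera

ROBOT

A 7-joint arm with a two-finger parallel gripper is mounted at the origin on the work surface. World frame = base frame: x ahead of the robot, y to its left, z up, the work surface at z = 0. Lengths are in m, angles in rad, forces in N, time in s.
With the tool pointing down it reaches from about 0.4 to 0.9 m from the base axis. Payload 5.5 kg.
Tool frame: the origin (TCP) lies at the very end of the fingers, on their centre line; the grasp point (between the pads) lies 19 mm behind it; z points along the fingers, y is the line along which they close (so a half turn about z gives the same grasp; the last joint's range is limited). The gripper opens to 85 mm and grips with 20 to 120 N. Pads are 22 mm wide; open, the fingers measure 114 mm over their backs; the gripper's body (76 mm by 85 mm) begins 54 mm behind the grasp point. The pads swing forward as they close: fully open they stand 13 mm farther back than shut.
Start: joints at [-1.042, 0.501, -0.427, 1.55, 0.221, 1.138, -0.21], TCP at [0.171, 0.627, 0.231] pointing down, gripper open.
Joint ranges: [-2.88, 2.88], [-0.31, 2.03], [-1.54, 1.56], [0.2, 2.42], [-1.41, 4.55], [0.19, 2.02], [-2.57, 2.57]. Speed limits (rad/s): [2.57, 2.57, 3.14, 3.14, 3.14, 3.14, 3.14].

INTERFACE

Orientations are given as a 3x3 rotation matrix whose columns are the frame's x, y, z axes.
In Python, from bench import manip gives the robot as it stands. The module is installed in compiled form; this text tells all that it offers.
- The arm moves only by the tool send_rows, never from a script. Its argument "plan" is a list of rows, each a list of 5 numbers: the shift along the tool's x, y, z as a fraction of full scale, then the turn about the tool's z as a fraction of full scale, then the opening in per cent of the stroke, from 0 (shut) to 100 (fully open). In form: [[dx, dy, dz, yaw, grip], ...]. A call has 1 to 12 rows; each row is the pose to reach, as a shift and turn from the pose commanded when the call began, along the tool's axes at that moment; what a row does not reach only later rows make up. Full scale, the value 1, is 1000 mm for a shift and pi/4 rad for a turn. A row lasts 1/8 s, in which the tool goes at most 62.5 mm and 10.7 degrees, less where a joint would pass 70% of its speed; a pose out of reach is approached as far as the arm can. A call with a number of a shift or a turn outside -1 to 1 is refused whole. A call with a gripper value outside its range is refused whole. The fingers move at their own pace and stop on an object; "grip_force" is the grip in N (left out, the last holds). Time passes only in rows, so rows that repeat a pose let the fingers close. It gives the time, the measured TCP pose, the force, the opening and the grip force at its end, in the units of the state.
- manip.observe(): the state, without advancing time (a new reading comes with each control period).
- manip.capture(name): name is "scene" or "top"; returns a dict with "frame" (480x640x3 uint8, red, green, blue), "range_z" (480x640 float32, m along the optical axis (not along the pixel's ray), 0 where there is no reading), "mtx" (3x3 intrinsics, pixels), "position" and "orientation" of the camera in the world. Camera axes: x right, y down, z forward; pixel columns grow to the right and rows downward; lengths in m; the calibration is good to about 2 mm. A picture is of the moment at which its call begins.
- manip.job_done(): hands the job in; it is judged then, once.
The state is a dict: "time_s": time; "q": joint angles; "joint_vel": joint speeds; "effort": joint torques, N m; "tool_pos": TCP position; "ee_rot": TCP orientation; "force": force on the tool from outside, world axes, zero at the start; "moment": the same for the moment, N m; "width": opening from 0.0 (shut) to 1.0 (fully open); "grasp_force": force on a finger pad.
Only numpy, scipy, OpenCV 4.12 (cv2) and the standard library are available. Lean on these libraries where they do the work, as an engineer would, in place of code of your own. Each camera call takes 0.05 s, during which the arm holds its last target. There are 200 camera calls.

TASK

The microscope camera is clamped on its back in the bench cradle with a phototube adapter on its bayonet mount: press the lens release button and keep it down while you start turning the adapter counter-clockwise (seen from above), then turn on until you feel its stop. Lift the adapter straight off and set it down upright, fully home, in the large empty hole of the storage rack. Be gentle: do not force the mount or lean on the camera, do not tip or drop the adapter, and leave the other things where they are.

Things in the scene. Friction and masses are not known exactly. Their poses are not given: they have to be found in the camera images.
- camera: Black camera clamped on its back, lens side up, on a cradle plate (132 x 176 x 10 mm) fixed to the bench. Origin on the bench under the vertical lens axis; y towards the release button, x towards the viewfinder hump. Body 104 (x) x 144 (y) mm, flat front face 54 mm above the bench. Rubber hand grip on the -y side: from 60 mm off the axis, 70 mm high. Over 20 N on body or button is too hard.
- mount (a point): Centre of the steel bayonet mount's face, 58 mm above the bench, axes as camera. The adapter unlocks counter-clockwise seen from above, to a hidden hard stop that differs between mounts: 58 to 89 degrees. It lifts out only in about the last 4 degrees before the stop. Turning takes up to 0.2 N m; a further rise of 0.15 to 0.35 N m tells the stop. Ease off a degree, then lift. Over 30 N strains it.
- button_top (a point): Centre of the top of the release button, a steel key 12 x 12 mm, 38.5 mm from the lens axis along camera +y (spans 32.5 to 44.5), 68 mm above the bench when up. Goes straight down 4 mm to a hard stop; 2 N at first, 5 N fully down; springs back. 3 mm down pulls the lock pin out of the adapter. After about 15 degrees of turn the adapter's flange keeps the pin down by itself.
- boss (a point): Top centre of the fixed boss around the button (16 x 16 mm, 62 mm above the bench, 2 mm below the fully pressed button). One hand can do it: straddle the adapter in line with the button, fingers open about 70 mm, go down until one fingertip has the button fully down, close on the collar and turn; that finger slides off the button as it turns.
- adapter_grip (a point): Loose phototube adapter (0.22 to 0.35 kg), locked on the mount, axis on the lens axis. The point is on its axis half-way up the silver knurled grip collar (60 mm diameter, from 13 mm below to 13 mm above the point); the bearing face is 17 mm below the point, the top of the narrow tube (30 mm diameter) 33 mm above it. z up; x, y as the camera's while locked.
- adapter_base (a point): Centre of the adapter's bearing face, a flat 60 mm flange that rests on the mount. Below it a steel spigot with three lugs reaches down 9 mm, 49 mm across. On the mount it has about 0.7 mm side play and 1.5 mm play along its axis. Axes as adapter_grip.
- rack: White plastic storage rack, a block 100 (x) x 190 (y) x 24 mm fixed to the bench. Origin: centre of its underside; z up. Two through holes along its y: the large empty one at -45 mm, a small one at +45 mm holding an eyepiece.
- rack_hole (a point): Centre of the mouth of the large empty hole, 55 mm in diameter, level with the rack's top (24 mm above the bench). Axes as the rack. The adapter stands with spigot and lugs in the hole and its bearing face flat on the rack's top (adapter_grip is then 17 mm above this point); its flange, 60 mm, does not pass.
- eyepiece_mid (a point): Black loose eyepiece standing in the small hole, 42 mm in diameter, 32 mm tall above the rack; the point is on its axis 12 mm above the rack's top. Leave alone.
- dish: Covered culture dish, 93 mm in diameter, 16 mm tall, loose on the bench; origin at the centre of its underside. Leave alone.
- bottle: White plastic bottle, 64 mm in diameter, 130 mm tall, loose on the bench; origin at the centre of its underside. Leave alone.
- cap: Black camera body cap, a disc 62 mm in diameter, 10 mm tall, loose on the bench; origin at the centre of its underside. Leave alone.
There are look-alikes about, which are no part of the job. What is shaped like the part that bears adapter_grip but blue or orange is not meant. Of the things like the rack, leave any that is blue; of the rest the larger one is meant.

How it is judged:
By the outcome, as a careful person would: the job done as asked, in the order asked, and still so for the second after the job is handed in, with the robot touching nothing.
It also fails if it takes over 64 s, if anything falls off the work surface, if the arm or the gripper's body presses on something with over 40 N, if the wrist force passes 120 N, or if a joint passes its speed limit or range.

## Working session

There is one attempt and no reset: what is moved stays moved. The work goes in short steps, Python scripts to look and compute and a tool call to move; the robot and the scene stay as the last step left them, time stands still between calls to the robot, and variables do not carry over. Pictures are saved under pics/ and viewed, at most 10 in all, crops included, and the job is handed in when it is done.

Besides the shell and the picture viewer there is one more tool, called after "Request:" by a JSON object that holds its "name" and its "arguments". send_rows: Moves the arm, as the interface text tells. Its arguments: {"type":"object","properties":{"plan":{"type":"array"},"grip_force":{"type":"number"}},"required":["plan"]}

```bash
mkdir -p pics; cat > h.py <<'E'
import numpy as np, cv2
from bench import manip
def cap(n):
    c=manip.capture(n); return c
def pts(c):
    z=c["range_z"]; K=c["mtx"]; v,u=np.mgrid[:480,:640]
    P=np.stack([(u-K[0,2])/K[0,0]*z,(v-K[1,2])/K[1,1]*z,z],-1)
    return P@np.array(c["orientation"]).T+np.array(c["position"])
def ray(c,u,v,h):
    K=c["mtx"]; d=np.array(c["orientation"])@np.array([(u-K[0,2])/K[0,0],(v-K[1,2])/K[1,1],1])
    p=np.array(c["position"]); return p+d*(h-p[2])/d[2]
E
python3 - <<'E'
from h import *
np.set_printoptions(precision=4,suppress=True)
for n in("scene","top"):
    c=cap(n); cv2.imwrite(f"pics/{n}0.png",c["frame"][:,:,::-1]); np.save(n+"0.npy",c,allow_pickle=True)
    print(n,c["position"],c["orientation"],c["mtx"][0,0])
s=manip.observe(); print(s)
E
```

```text
scene [1.1246 0.447  1.0914] [[-0.542   0.6975 -0.4687]
 [ 0.8403  0.4424 -0.3133]
 [-0.0112 -0.5637 -0.8259]] 489.9321396289269
top [0.3669 0.0812 0.9966] [[ 0.0272 -0.982   0.1871]
 [-0.9996 -0.0285 -0.0042]
 [ 0.0095 -0.1869 -0.9823]] 481.4564566195668
{'time_s': 0.1, 'q': array([-1.0418,  0.5017, -0.4268,  1.5513,  0.2208,  1.1383, -0.2103]), 'joint_vel': array([-0.0002, -0.0015, -0.0006, -0.0022, -0.0005, -0.0003, -0.0001]), 'effort': array([ -0.0112, -57.0805,  -5.8389, -28.1748,   0.0104,   0.0057,
         0.    ]), 'tool_pos': array([0.1706, 0.6266, 0.2304]), 'ee_rot': array([[-0.9649,  0.2626, -0.0005],
       [ 0.2626,  0.9649, -0.0016],
       [ 0.0001, -0.0017, -1.    ]]), 'force': array([-0.2413,  0.0123, -0.0374]), 'moment': array([ 0.0408,  0.0052, -0.0025]), 'grasp_force': 0.0, 'width': 1.0018008252338215}
```

View pics/top0.png

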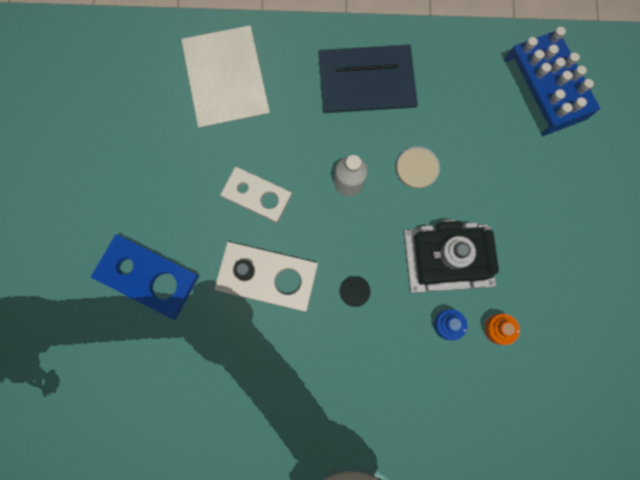

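View pics/scene0.png

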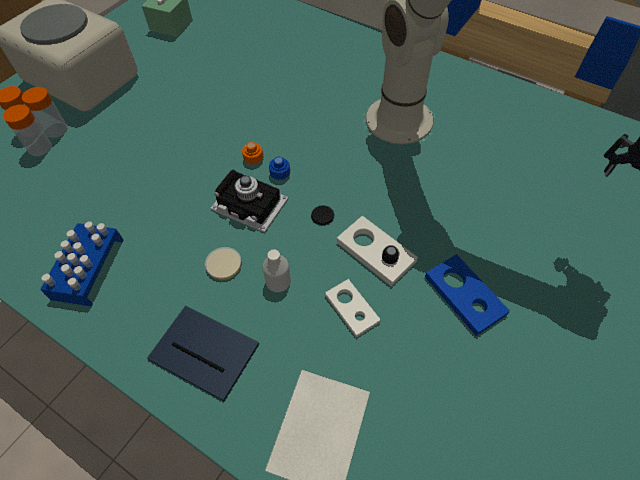

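Top view: the camera with the silver adapter is at about (460,252), with the button on its left near (437,255). The white rack is at (267,276), with its large hole at (288,281) and the eyepiece at (244,269).

```bash
python3 - <<'E'
from h import *
np.set_printoptions(precision=4,suppress=True)
c=np.load("top0.npy",allow_pickle=True).item(); f=c["frame"]; P=pts(c)
big=[cv2.resize(f[210:310,395:515],None,fx=5,fy=5,interpolation=cv2.INTER_CUBIC)]
cv2.imwrite("pics/crop1.png",big[0][:,:,::-1])
# heights
def box(u0,u1,v0,v1,h0,h1):
    m=np.zeros((480,640),bool); m[v0:v1,u0:u1]=1
    m&=(P[...,2]>h0)&(P[...,2]<h1); return m
def rep(n,m):
    q=P[m]; r=cv2.minAreaRect(q[:,:2].astype(np.float32)*1000); print(n,m.sum(),"med",np.median(q,0),"rect",r)
rep("cradle+",box(395,510,215,300,.004,.2)); rep("body",box(395,510,215,300,.045,.075))
rep("tube",box(395,510,215,300,.102,.13)); rep("collar",box(395,510,215,300,.08,.095))
rep("rack",box(205,325,235,315,.018,.03)); 
m=box(205,325,235,315,.018,.03).astype(np.uint8)
cs,hi=cv2.findContours(m,cv2.RETR_CCOMP,cv2.CHAIN_APPROX_NONE)
for k,h in zip(cs,hi[0]):
    if h[3]>=0 and len(k)>20:
        (u,v),r=cv2.minEnclosingCircle(k); e=cv2.fitEllipse(k); print("hole",e,ray(c,*e[0],.024))
s=np.load("scene0.npy",allow_pickle=True).item(); P=pts(s)
rep("S body",box(195,300,160,240,.045,.075)); rep("S tube",box(195,300,160,240,.102,.13));rep("S collar",box(195,300,160,240,.08,.095))
rep("S cradle",box(195,300,160,240,.004,.2));rep("S rack",box(325,425,210,290,.018,.03))
g=s["frame"]; mm=((P[...,2]>.018)&(P[...,2]<.03)&(g.min(2)>110)).astype(np.uint8); mm[:210]=0;mm[290:]=0;mm[:,:325]=0;mm[:,425:]=0
cs,hi=cv2.findContours(mm,cv2.RETR_CCOMP,cv2.CHAIN_APPROX_NONE)
for k,h in zip(cs,hi[0]):
    if h[3]>=0 and len(k)>20:
        e=cv2.fitEllipse(k); print("S hole",e,ray(s,*e[0],.024))
E
```

```text
cradle+ 5883 med [ 0.5195 -0.1819  0.054 ] rect ((530.1326904296875, -201.98297119140625), (176.46389770507812, 239.9683074951172), 2.6435959339141846)
body 3380 med [ 0.5259 -0.1903  0.0547] rect ((537.0619506835938, -195.93804931640625), (123.79607391357422, 150.23989868164062), 5.841307163238525)
tube 207 med [ 0.5261 -0.192   0.1088] rect ((526.6973876953125, -192.73098754882812), (28.481836318969727, 28.98923683166504), 63.509212493896484)
collar 507 med [ 0.5224 -0.1854  0.089 ] rect ((526.3881225585938, -192.0069122314453), (59.51477813720703, 59.145103454589844), 81.58268737792969)
rack 3684 med [0.4754 0.1857 0.0243] rect ((476.52044677734375, 182.3585968017578), (190.46241760253906, 100.70374298095703), 78.19644165039062)
hole ((287.4228515625, 281.3130187988281), (27.380525588989258, 27.865161895751953), 43.68941116333008) [0.4664 0.1379 0.024 ]
hole ((243.1710205078125, 269.81787109375), (22.22306251525879, 22.943941116333008), 126.86613464355469) [0.4872 0.2286 0.024 ]
S body 1634 med [ 0.5447 -0.1818  0.0558] rect ((487.62933349609375, -200.5887451171875), (225.84841918
[... 195 characters left out ...]
llar 204 med [ 0.5396 -0.1813  0.0891] rect ((529.8314819335938, -192.1102294921875), (56.97071075439453, 59.65074920654297), 42.53640365600586)
S cradle 4032 med [ 0.5389 -0.178   0.045 ] rect ((519.3209228515625, -223.44674682617188), (287.2099609375, 320.2859191894531), 32.3074951171875)
S rack 2044 med [0.4878 0.1839 0.0247] rect ((533.9312133789062, 169.63015747070312), (191.53111267089844, 221.61941528320312), 78.72682189941406)
S hole ((389.94232177734375, 255.5565643310547), (18.4583740234375, 23.190658569335938), 11.543603897094727) [0.4804 0.2233 0.024 ]
S hole ((363.3743591308594, 237.02137756347656), (18.022207260131836, 21.66745376586914), 98.353759765625) [0.4672 0.1372 0.024 ]
```

View pics/crop1.png

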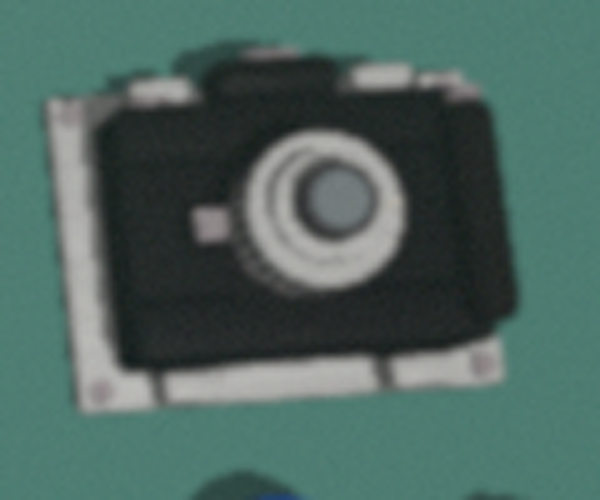

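Close crop: the adapter collar is at crop (325,210) and the tube top at (340,200). The grey button is at (210,225), on the world +y side, and the camera is yawed about +6°. Collar, tube and rack sizes all match the specification. Next I move towards the camera, turning the tool on the way.

```bash
cat >> h.py <<'E'
def go(x,y,z,ang=None):
    """fractions to reach TCP x,y,z with tool-y at world angle ang (deg)"""
    s=manip.observe(); R=s["ee_rot"]; d=R.T@(np.array([x,y,z])-s["tool_pos"])
    a=np.degrees(np.arctan2(R[1,1],R[0,1])); 
    print("t%.2f"%s["time_s"],"pos",s["tool_pos"].round(4),"ang %.1f"%a,"q",s["q"].round(2),"F",s["force"].round(1),"M",s["moment"].round(2),"w",round(s["width"],3))
    print("shift",d.round(4),"" if ang is None else "yaw %.3f"%(((a-ang+180)%360-180)/45))
E
python3 - <<'E'
from h import *
c=np.load("top0.npy",allow_pickle=True).item(); P=pts(c)
f=c["frame"][235:275,425:448].astype(int); m=((f.min(2)>95)&(P[235:275,425:448,2]<.08)).astype(np.uint8)
v,u=np.nonzero(m); print(len(u),u.mean()+425,v.mean()+235, ray(c,u.mean()+425,v.mean()+235,.068), P[235:275,425:448][m>0].mean(0))
# cradle yaw from white pixels
z=P[215:300,395:515]; g=c["frame"][215:300,395:515]; m=((g.min(2)>120)&(z[...,2]>.003)&(z[...,2]<.02))
print(cv2.minAreaRect(z[m][:,:2].astype(np.float32)*1000))
q=P[(np.abs(P[...,0]-.53)<.09)&(np.abs(P[...,1]+.195)<.09)&(P[...,2]>.066)]
a=np.hypot(q[:,0]-.527,q[:,1]+.192); k=(a>.036); print(q[k][::12].round(3))
go(.5,.2,.231)
E
```

```text
38 437.0 254.39473684210526 [ 0.52287345 -0.15502579  0.068     ] [ 0.52297427 -0.15517608  0.06742027]
((526.43994140625, -194.9938507080078), (131.20423889160156, 176.1514434814453), 6.031739234924316)
[[ 0.579 -0.256  0.066]
 [ 0.572 -0.26   0.072]
 [ 0.569 -0.251  0.067]
 [ 0.566 -0.256  0.069]
 [ 0.564 -0.262  0.07 ]
 [ 0.561 -0.257  0.067]
 [ 0.558 -0.263  0.071]
 [ 0.554 -0.254  0.068]
 [ 0.552 -0.259  0.072]
 [ 0.551 -0.268  0.069]
 [ 0.547 -0.26   0.068]
 [ 0.542 -0.253  0.071]
 [ 0.54  -0.263  0.07 ]
 [ 0.538 -0.269  0.07 ]
 [ 0.534 -0.26   0.071]
 [ 0.533 -0.268  0.07 ]
 [ 0.53  -0.265  0.074]
 [ 0.529 -0.266  0.07 ]
 [ 0.526 -0.27   0.071]
 [ 0.525 -0.27   0.07 ]
 [ 0.523 -0.27   0.07 ]
 [ 0.521 -0.267  0.067]
 [ 0.516 -0.26   0.07 ]
 [ 0.515 -0.266  0.07 ]
 [ 0.513 -0.271  0.072]
 [ 0.509 -0.26   0.068]
 [ 0.507 -0.267  0.07 ]
 [ 0.503 -0.259  0.07 ]
 [ 0.501 -0.267  0.071]
 [ 0.499 -0.271  0.069]
 [ 0.495 -0.26   0.067]
 [ 0.493 -0.267  0.071]
 [ 0.489 -0.267  0.068]]
t0.10 pos [0.1706 0.6266 0.2304] ang 74.8 q [-1.04  0.5  -0.43  1.55  0.22  1.14 -0.21] F [-0.2  0.  -0. ] M [ 0.04  0.01 -0.  ] w 1.002
shift [-4.298e-01 -3.251e-01 -1.000e-04]
```

Request:
{"name": "send_rows", "arguments": {"plan": [[-0.43,-0.326,0,1,100],[-0.43,-0.326,0,1,100],[-0.43,-0.326,0,1,100],[-0.43,-0.326,0,1,100],[-0.43,-0.326,0,1,100],[-0.43,-0.326,0,1,100],[-0.43,-0.326,0,1,100],[-0.43,-0.326,0,1,100],[-0.43,-0.326,0,1,100],[-0.43,-0.326,0,1,100]]}}

```text
time_s: 1.35
tool_pos: [0.5019, 0.1954, 0.2309]
ee_rot: [[-0.49, 0.872, 0.0], [0.872, 0.49, -0.002], [-0.002, -0.001, -1.0]]
force: [0.5, 0.7, 0.3]
width: 1.001
grasp_force: 0.0
```

Request:
{"name": "send_rows", "arguments": {"plan": [[-0.35,-0.168,0,1,82],[-0.35,-0.168,0,1,82],[-0.35,-0.168,0,1,82],[-0.35,-0.168,0,1,82],[-0.35,-0.168,0,1,82],[-0.35,-0.168,0,1,82],[-0.35,-0.168,0,1,82],[-0.35,-0.168,0,1,82]]}}

```text
time_s: 2.35
tool_pos: [0.5277, -0.1871, 0.2308]
ee_rot: [[0.264, 0.965, -0.001], [0.965, -0.264, 0.001], [0.001, -0.001, -1.0]]
force: [-0.4, 0.6, -0.4]
width: 0.82
grasp_force: 0.0
```

Request:
{"name": "send_rows", "arguments": {"plan": [[0,0,0,1,82],[0,0,0,1,82],[0,0,0,1,82],[0,0,0,1,82],[0,0,0,1,82]]}}

```text
time_s: 2.98
tool_pos: [0.5284, -0.1841, 0.2309]
ee_rot: [[0.866, 0.5, -0.001], [0.5, -0.866, 0.002], [0.0, -0.002, -1.0]]
force: [-0.4, 0.1, -0.9]
width: 0.821
grasp_force: 0.0
```

```bash
python3 -c "
from h import *
go(.527,-.192,.15,-84)"
```

```text
t2.98 pos [ 0.5284 -0.1841  0.2309] ang -60.0 q [-0.04  0.32  0.4   1.8  -0.15  1.04 -0.63] F [-0.4  0.1 -0.9] M [0.01 0.02 0.03] w 0.821
shift [-0.0051  0.0062  0.0809] yaw 0.534
```

Request:
{"name": "send_rows", "arguments": {"plan": [[-0.005,0.006,0.05,0.534,82],[-0.005,0.006,0.08,0.534,82],[-0.005,0.006,0.11,0.534,82],[-0.005,0.006,0.11,0.534,82],[-0.005,0.006,0.11,0.534,82]]}}

```text
time_s: 3.6
tool_pos: [0.5274, -0.1945, 0.1222]
ee_rot: [[0.995, 0.103, 0.001], [0.103, -0.995, 0.0], [0.001, -0.0, -1.0]]
force: [0.6, 0.5, 0.1]
width: 0.821
grasp_force: 0.0
```

```bash
python3 - <<'E'
from h import *
go(.527,-.192,.1,-84)
for n,(v0,v1,u0,u1) in dict(top=(190,310,380,540),scene=(130,250,180,340)).items():
    c=cap(n); cv2.imwrite(f"pics/{n}2.png",cv2.resize(c["frame"][v0:v1,u0:u1],None,fx=4,fy=4,interpolation=cv2.INTER_CUBIC)[:,:,::-1])
E
```

```text
t3.60 pos [ 0.5274 -0.1945  0.1222] ang -84.1 q [-0.05  0.48  0.45  1.89 -0.27  0.83 -0.93] F [0.6 0.5 0.1] M [-0.05 -0.04 -0.  ] w 0.821
shift [-0.0002 -0.0026  0.0222] yaw -0.001
```

View pics/scene2.png

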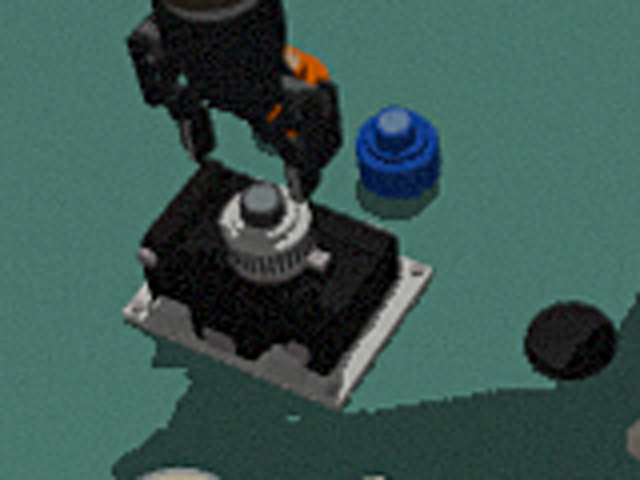

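The scene view shows the fingers straddling the adapter in line with the button (button at crop (318,257), right finger just above and behind it). I'll descend.

Request:
{"name": "send_rows", "arguments": {"plan": [[0,-0.0025,0.02,0,82],[0,-0.0025,0.04,0,82],[0,-0.0025,0.048,0,82],[0,-0.0025,0.048,0,82]]}}

```text
time_s: 4.2
tool_pos: [0.5266, -0.1928, 0.0737]
ee_rot: [[0.995, 0.1, 0.0], [0.1, -0.995, 0.0], [0.0, -0.0, -1.0]]
force: [-0.5, -0.5, -0.3]
width: 0.818
grasp_force: 0.0
```

```bash
python3 -c "
from h import *
go(.527,-.192,.07,-84)
c=cap('top'); cv2.imwrite('pics/top3.png',cv2.resize(c['frame'][190:310,380:540],None,fx=4,fy=4,interpolation=cv2.INTER_CUBIC)[:,:,::-1])
"
```

```text
t4.20 pos [ 0.5266 -0.1928  0.0737] ang -84.2 q [-0.02  0.55  0.41  1.92 -0.32  0.74 -0.9 ] F [-0.5 -0.5 -0.3] M [ 0.    0.02 -0.  ] w 0.818
shift [ 0.0005 -0.0007  0.0037] yaw -0.005
```

View pics/top3.png

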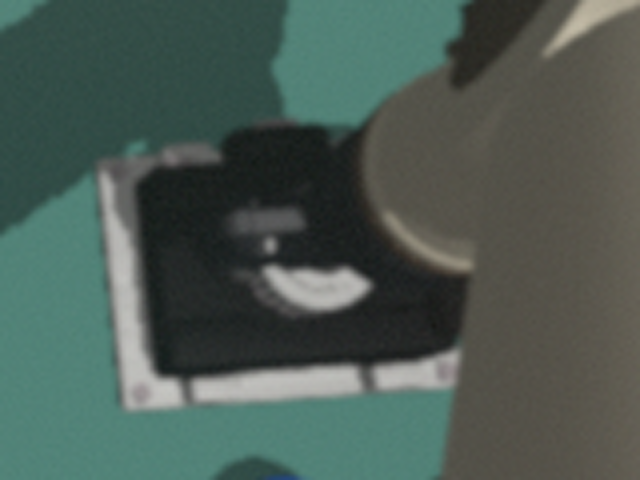

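The arm hides most of the view; part of the collar shows at (320,290). From here I go by force.

Request:
{"name": "send_rows", "arguments": {"plan": [[0,-0.0007,0.003,0,82],[0,-0.0007,0.005,0,82],[0,-0.0007,0.005,0,82]]}}

```text
time_s: 4.62
tool_pos: [0.5263, -0.192, 0.0683]
ee_rot: [[0.995, 0.1, -0.0], [0.1, -0.995, 0.0], [-0.0, -0.0, -1.0]]
force: [-0.6, -0.4, 0.5]
width: 0.823
grasp_force: 0.0
```

Request:
{"name": "send_rows", "arguments": {"plan": [[0,0,0.001,0,82],[0,0,0.001,0,82]]}}

```text
time_s: 4.88
tool_pos: [0.5262, -0.192, 0.0672]
ee_rot: [[0.995, 0.1, -0.0], [0.1, -0.995, 0.0], [-0.0, -0.0, -1.0]]
force: [-0.1, -0.8, 0.5]
width: 0.82
grasp_force: 0.0
```

Request:
{"name": "send_rows", "arguments": {"plan": [[0,0,0.001,0,82],[0,0,0.001,0,82]]}}

```text
time_s: 5.12
tool_pos: [0.5262, -0.192, 0.0662]
ee_rot: [[0.995, 0.1, -0.0], [0.1, -0.995, 0.0], [-0.0, -0.0, -1.0]]
force: [-0.2, -0.3, 0.4]
width: 0.817
grasp_force: 0.0
```

Request:
{"name": "send_rows", "arguments": {"plan": [[0,0,0.001,0,82],[0,0,0.001,0,82]]}}

```text
time_s: 5.38
tool_pos: [0.5262, -0.192, 0.0652]
ee_rot: [[0.995, 0.1, -0.0], [0.1, -0.995, 0.0], [-0.0, -0.0, -1.0]]
force: [0.2, 0.6, -0.1]
width: 0.817
grasp_force: 0.0
```

Request:
{"name": "send_rows", "arguments": {"plan": [[0,0,0.001,0,82],[0,0,0.001,0,82]]}}

```text
time_s: 5.62
tool_pos: [0.5262, -0.192, 0.0642]
ee_rot: [[0.995, 0.1, -0.0], [0.1, -0.995, 0.0], [-0.0, -0.0, -1.0]]
force: [0.6, 0.1, -0.3]
width: 0.817
grasp_force: 0.0
```

Request:
{"name": "send_rows", "arguments": {"plan": [[0,0,0.001,0,82],[0,0,0.001,0,82]]}}

```text
time_s: 5.88
tool_pos: [0.5262, -0.192, 0.0632]
ee_rot: [[0.995, 0.1, -0.0], [0.1, -0.995, 0.0], [-0.0, -0.0, -1.0]]
force: [0.0, -0.8, 0.5]
width: 0.819
grasp_force: 0.0
```

Request:
{"name": "send_rows", "arguments": {"plan": [[0,0,0.0015,0,82],[0,0,0.0015,0,82]]}}

```text
time_s: 6.12
tool_pos: [0.5262, -0.192, 0.0616]
ee_rot: [[0.995, 0.1, -0.0], [0.1, -0.995, 0.0], [-0.0, -0.0, -1.0]]
force: [-0.2, 0.4, -0.6]
width: 0.824
grasp_force: 0.0
```

Request:
{"name": "send_rows", "arguments": {"plan": [[0,0,0.0015,0,82],[0,0,0.0015,0,82]]}}

```text
time_s: 6.38
tool_pos: [0.5264, -0.1921, 0.0604]
ee_rot: [[0.995, 0.1, 0.0], [0.1, -0.995, 0.0], [0.0, -0.0, -1.0]]
force: [-0.8, 0.6, 1.5]
width: 0.819
grasp_force: 0.7
```

Request:
{"name": "send_rows", "arguments": {"plan": [[0,0,0.001,0,82],[0,0,0.001,0,82]]}}

```text
time_s: 6.62
tool_pos: [0.5264, -0.1921, 0.0594]
ee_rot: [[0.995, 0.1, 0.0], [0.1, -0.995, 0.0], [0.0, 0.0, -1.0]]
force: [-0.0, -0.6, 1.9]
width: 0.82
grasp_force: 1.3
```

Contact came at TCP z ≈ 0.0605. Closing swings the tips forward about 2.5 mm, so I'll close gradually at this height and watch the force.

Request:
{"name": "send_rows", "arguments": {"plan": [[0,0,0,0,79],[0,0,0,0,79]], "grip_force": 20}}

```text
time_s: 6.88
tool_pos: [0.5264, -0.1917, 0.0594]
ee_rot: [[0.995, 0.1, 0.0], [0.1, -0.995, 0.0], [0.0, -0.0, -1.0]]
force: [-0.8, 1.9, 3.3]
width: 0.791
grasp_force: 1.5
```

Request:
{"name": "send_rows", "arguments": {"plan": [[0,0,0,0,76],[0,0,0,0,76]]}}

```text
time_s: 7.12
tool_pos: [0.5264, -0.1915, 0.0593]
ee_rot: [[0.995, 0.1, 0.0], [0.1, -0.995, 0.001], [0.0, -0.001, -1.0]]
force: [-0.8, 1.5, 4.2]
width: 0.762
grasp_force: 1.8
```

Request:
{"name": "send_rows", "arguments": {"plan": [[0,0,0,0,74],[0,0,0,0,74]]}}

```text
time_s: 7.38
tool_pos: [0.5264, -0.1918, 0.0593]
ee_rot: [[0.995, 0.1, 0.0], [0.1, -0.995, 0.0], [0.0, -0.0, -1.0]]
force: [-0.8, 3.1, 3.5]
width: 0.74
grasp_force: 2.0
```

Request:
{"name": "send_rows", "arguments": {"plan": [[0,0,0.0008,0,74],[0,0,0.0008,0,74]]}}

```text
time_s: 7.62
tool_pos: [0.5264, -0.1919, 0.0585]
ee_rot: [[0.995, 0.1, 0.0], [0.1, -0.995, 0.0], [0.0, -0.0, -1.0]]
force: [-0.2, 3.1, 3.8]
width: 0.739
grasp_force: 2.3
```

Request:
{"name": "send_rows", "arguments": {"plan": [[0,0,0,0,72],[0,0,0,0,72]]}}

```text
time_s: 7.88
tool_pos: [0.5264, -0.1921, 0.0586]
ee_rot: [[0.995, 0.1, 0.0], [0.1, -0.995, -0.0], [0.0, 0.0, -1.0]]
force: [0.1, 2.3, 5.2]
width: 0.72
grasp_force: 2.6
```

Request:
{"name": "send_rows", "arguments": {"plan": [[0,0,0,0,69],[0,0,0,0,69],[0,0,0,0,69]]}}

```text
time_s: 8.25
tool_pos: [0.5265, -0.1924, 0.0589]
ee_rot: [[0.995, 0.1, 0.001], [0.1, -0.995, -0.0], [0.0, 0.0, -1.0]]
force: [-0.3, 2.5, 6.7]
width: 0.699
grasp_force: 22.4
```

```bash
python3 -c "
from h import *
go(.527,-.192,.0585,-84)"
```

```text
t8.25 pos [ 0.5265 -0.1924  0.0589] ang -84.3 q [-0.01  0.57  0.4   1.92 -0.33  0.71 -0.89] F [-0.3  2.5  6.7] M [ 0.82  0.13 -0.05] w 0.699
shift [ 0.0006 -0.0003  0.0004] yaw -0.006
```

Gripped at 59.4 mm with the button fully down (6.7 N). I'll raise the grip force and start turning CCW, which is negative about tool z.

Request:
{"name": "send_rows", "arguments": {"plan": [[0,0,0,0,66],[0,0,0,0,66],[0,0,0,-0.05,66],[0,0,0,-0.1,66],[0,0,0,-0.15,66],[0,0,0,-0.2,66]], "grip_force": 45}}

```text
time_s: 9.0
tool_pos: [0.5274, -0.1935, 0.0591]
ee_rot: [[0.967, 0.254, 0.003], [0.254, -0.967, -0.002], [0.002, 0.002, -1.0]]
force: [0.2, -0.2, 4.9]
width: 0.69
grasp_force: 50.3
```

```bash
python3 -c "
from h import *
go(.527,-.192,.0585,-75)"
```

```text
t9.00 pos [ 0.5274 -0.1935  0.0591] ang -75.3 q [ 0.02  0.56  0.36  1.92 -0.3   0.7  -0.76] F [ 0.2 -0.2  4.9] M [ 0.31 -0.16 -0.22] w 0.69
shift [ 0.     -0.0016  0.0006] yaw -0.006
```

Request:
{"name": "send_rows", "arguments": {"plan": [[0,0,0,-0.08,66],[0,0,0,-0.16,66],[0,0,0,-0.24,66],[0,0,0,-0.32,66],[0,0,0,-0.4,66]]}}

```text
time_s: 9.62
tool_pos: [0.5275, -0.1936, 0.0591]
ee_rot: [[0.841, 0.542, 0.003], [0.542, -0.841, -0.002], [0.001, 0.003, -1.0]]
force: [2.0, -0.4, 3.4]
width: 0.689
grasp_force: 47.4
```

```bash
python3 -c "
from h import *
go(.527,-.192,.0585,-57)"
```

```text
t9.62 pos [ 0.5275 -0.1936  0.0591] ang -57.2 q [ 0.08  0.55  0.28  1.92 -0.23  0.7  -0.5 ] F [ 2.  -0.4  3.4] M [ 0.28 -0.29 -0.12] w 0.689
shift [ 0.0005 -0.0016  0.0006] yaw -0.004
```

Request:
{"name": "send_rows", "arguments": {"plan": [[0,0,0,-0.1,66],[0,0,0,-0.2,66],[0,0,0,-0.3,66],[0,0,0,-0.4,66],[0,0,0,-0.5,66],[0,0,0,-0.6,66]]}}

```text
time_s: 10.38
tool_pos: [0.5276, -0.1937, 0.0591]
ee_rot: [[0.503, 0.864, 0.003], [0.865, -0.503, -0.002], [-0.0, 0.004, -1.0]]
force: [1.7, -0.4, 4.3]
width: 0.692
grasp_force: 47.4
```

```bash
python3 -c "
from h import *
go(.527,-.192,.0585,-30)"
```

```text
t10.38 pos [ 0.5276 -0.1937  0.0591] ang -30.2 q [ 0.17  0.54  0.16  1.91 -0.13  0.69 -0.11] F [ 1.7 -0.4  4.3] M [ 0.07 -0.32 -0.07] w 0.692
shift [ 0.0012 -0.0014  0.0006] yaw -0.004
```

Request:
{"name": "send_rows", "arguments": {"plan": [[0,0,0,-0.04,66],[0,0,0,-0.04,66]], "grip_force": 30}}

```text
time_s: 10.62
tool_pos: [0.5274, -0.1937, 0.0591]
ee_rot: [[0.478, 0.878, 0.003], [0.878, -0.478, -0.002], [-0.0, 0.003, -1.0]]
force: [2.6, -3.0, 4.6]
width: 0.69
grasp_force: 47.3
```

```bash
cat > m.py <<'E'
from h import *
s=manip.observe();R=s["ee_rot"]
print("ang %.2f"%np.degrees(np.arctan2(R[1,1],R[0,1])),"Mz %.3f"%s["moment"][2],"F",s["force"].round(1),"q7 %.2f eff %.2f"%(s["q"][6],s["effort"][6]),"t%.2f"%s["time_s"])
E
python3 m.py
```

```text
ang -28.55 Mz -0.026 F [ 2.6 -3.   4.6] q7 -0.09 eff 0.15 t10.62
```

Request:
{"name": "send_rows", "arguments": {"plan": [[0,0,0,-0.04,66],[0,0,0,-0.04,66]]}}

```text
time_s: 10.88
tool_pos: [0.5274, -0.1936, 0.0591]
ee_rot: [[0.45, 0.893, 0.003], [0.893, -0.45, -0.002], [-0.001, 0.003, -1.0]]
force: [2.9, -4.3, 5.3]
width: 0.688
grasp_force: 47.4
```

```bash
python3 m.py
```

```text
ang -26.73 Mz -0.056 F [ 2.9 -4.3  5.3] q7 -0.06 eff 0.14 t10.88
```

Request:
{"name": "send_rows", "arguments": {"plan": [[0,0,0,-0.04,66],[0,0,0,-0.04,66]]}}

```text
time_s: 11.12
tool_pos: [0.5274, -0.1936, 0.0591]
ee_rot: [[0.422, 0.907, 0.003], [0.907, -0.422, -0.002], [-0.001, 0.003, -1.0]]
force: [3.2, -3.9, 4.6]
width: 0.691
grasp_force: 47.4
```

```bash
python3 m.py
```

```text
ang -24.93 Mz -0.079 F [ 3.2 -3.9  4.6] q7 -0.04 eff 0.13 t11.12
```

Request:
{"name": "send_rows", "arguments": {"plan": [[0,0,0,-0.04,66],[0,0,0,-0.04,66]]}}

```text
time_s: 11.38
tool_pos: [0.5274, -0.1937, 0.0591]
ee_rot: [[0.393, 0.92, 0.003], [0.92, -0.393, -0.002], [-0.001, 0.003, -1.0]]
force: [4.0, -4.3, 5.3]
width: 0.687
grasp_force: 47.4
```

```bash
python3 m.py
```

```text
ang -23.13 Mz -0.059 F [ 4.  -4.3  5.3] q7 -0.01 eff 0.14 t11.38
```

Request:
{"name": "send_rows", "arguments": {"plan": [[0,0,0,-0.04,66],[0,0,0,-0.04,66]]}}

```text
time_s: 11.62
tool_pos: [0.5275, -0.1936, 0.0591]
ee_rot: [[0.364, 0.931, 0.003], [0.932, -0.364, -0.002], [-0.001, 0.003, -1.0]]
force: [3.8, -3.6, 4.3]
width: 0.688
grasp_force: 47.4
```

```bash
python3 m.py
```

```text
ang -21.33 Mz 0.004 F [ 3.8 -3.6  4.3] q7 0.02 eff 0.14 t11.62
```

Request:
{"name": "send_rows", "arguments": {"plan": [[0,0,0,-0.04,66],[0,0,0,-0.04,66]]}}

```text
time_s: 11.88
tool_pos: [0.5276, -0.1937, 0.0591]
ee_rot: [[0.334, 0.942, 0.003], [0.942, -0.334, -0.002], [-0.001, 0.003, -1.0]]
force: [3.2, -4.2, 4.3]
width: 0.684
grasp_force: 47.3
```

```bash
python3 m.py
```

```text
ang -19.53 Mz -0.040 F [ 3.2 -4.2  4.3] q7 0.04 eff 0.15 t11.88
```

Request:
{"name": "send_rows", "arguments": {"plan": [[0,0,0,-0.04,66],[0,0,0,-0.04,66]]}}

```text
time_s: 12.12
tool_pos: [0.5276, -0.1937, 0.0591]
ee_rot: [[0.305, 0.952, 0.003], [0.952, -0.305, -0.002], [-0.001, 0.003, -1.0]]
force: [3.8, -3.3, 5.0]
width: 0.689
grasp_force: 47.3
```

```bash
python3 m.py
```

```text
ang -17.73 Mz -0.068 F [ 3.8 -3.3  5. ] q7 0.07 eff 0.15 t12.12
```

Request:
{"name": "send_rows", "arguments": {"plan": [[0,0,0,-0.04,66],[0,0,0,-0.04,66]]}}

```text
time_s: 12.38
tool_pos: [0.5277, -0.1937, 0.0591]
ee_rot: [[0.275, 0.962, 0.003], [0.962, -0.275, -0.002], [-0.001, 0.004, -1.0]]
force: [4.8, -4.4, 4.2]
width: 0.69
grasp_force: 47.3
```

```bash
python3 m.py
```

```text
ang -15.93 Mz -0.047 F [ 4.8 -4.4  4.2] q7 0.09 eff 0.15 t12.38
```

Request:
{"name": "send_rows", "arguments": {"plan": [[0,0,0,-0.04,66],[0,0,0,-0.04,66]]}}

```text
time_s: 12.62
tool_pos: [0.5277, -0.1938, 0.0591]
ee_rot: [[0.244, 0.97, 0.003], [0.97, -0.244, -0.002], [-0.001, 0.004, -1.0]]
force: [3.8, -3.6, 4.3]
width: 0.689
grasp_force: 47.3
```

```bash
python3 m.py
```

```text
ang -14.13 Mz -0.048 F [ 3.8 -3.6  4.3] q7 0.12 eff 0.16 t12.62
```

Request:
{"name": "send_rows", "arguments": {"plan": [[0,0,0,-0.04,66],[0,0,0,-0.04,66]]}}

```text
time_s: 12.88
tool_pos: [0.5277, -0.1937, 0.0591]
ee_rot: [[0.214, 0.977, 0.003], [0.977, -0.214, -0.002], [-0.002, 0.004, -1.0]]
force: [4.7, -4.9, 3.9]
width: 0.692
grasp_force: 47.3
```

```bash
python3 m.py
```

```text
ang -12.33 Mz -0.049 F [ 4.7 -4.9  3.9] q7 0.15 eff 0.16 t12.88
```

Request:
{"name": "send_rows", "arguments": {"plan": [[0,0,0,-0.04,66],[0,0,0,-0.04,66]]}}

```text
time_s: 13.12
tool_pos: [0.5278, -0.1938, 0.0591]
ee_rot: [[0.183, 0.983, 0.003], [0.983, -0.183, -0.002], [-0.002, 0.004, -1.0]]
force: [4.4, -3.8, 4.5]
width: 0.691
grasp_force: 47.3
```

```bash
python3 m.py
```

```text
ang -10.53 Mz -0.117 F [ 4.4 -3.8  4.5] q7 0.17 eff 0.16 t13.12
```

Request:
{"name": "send_rows", "arguments": {"plan": [[0,0,0,-0.04,66],[0,0,0,-0.04,66]]}}

```text
time_s: 13.38
tool_pos: [0.5278, -0.1937, 0.0591]
ee_rot: [[0.152, 0.988, 0.003], [0.988, -0.152, -0.002], [-0.002, 0.004, -1.0]]
force: [4.9, -4.5, 4.2]
width: 0.684
grasp_force: 47.3
```

```bash
python3 m.py
```

```text
ang -8.73 Mz -0.084 F [ 4.9 -4.5  4.2] q7 0.20 eff 0.16 t13.38
```

Request:
{"name": "send_rows", "arguments": {"plan": [[0,0,0,-0.04,66],[0,0,0,-0.04,66]]}}

```text
time_s: 13.62
tool_pos: [0.5279, -0.1938, 0.0591]
ee_rot: [[0.121, 0.993, 0.003], [0.993, -0.121, -0.002], [-0.002, 0.004, -1.0]]
force: [4.6, -4.1, 3.8]
width: 0.689
grasp_force: 47.3
```

```bash
python3 m.py
```

```text
ang -6.93 Mz -0.128 F [ 4.6 -4.1  3.8] q7 0.22 eff 0.16 t13.62
```

Request:
{"name": "send_rows", "arguments": {"plan": [[0,0,0,-0.04,66],[0,0,0,-0.04,66]]}}

```text
time_s: 13.88
tool_pos: [0.5279, -0.1938, 0.0591]
ee_rot: [[0.089, 0.996, 0.003], [0.996, -0.089, -0.002], [-0.002, 0.004, -1.0]]
force: [3.7, -4.1, 3.6]
width: 0.689
grasp_force: 47.3
```

```bash
python3 m.py
```

```text
ang -5.13 Mz -0.084 F [ 3.7 -4.1  3.6] q7 0.25 eff 0.16 t13.88
```

Request:
{"name": "send_rows", "arguments": {"plan": [[0,0,0,-0.04,66],[0,0,0,-0.04,66]]}}

```text
time_s: 14.12
tool_pos: [0.528, -0.1938, 0.0591]
ee_rot: [[0.058, 0.998, 0.004], [0.998, -0.058, -0.002], [-0.002, 0.004, -1.0]]
force: [5.7, -3.3, 3.4]
width: 0.689
grasp_force: 47.2
```

```bash
python3 m.py
```

```text
ang -3.34 Mz -0.158 F [ 5.7 -3.3  3.4] q7 0.28 eff 0.24 t14.12
```

Request:
{"name": "send_rows", "arguments": {"plan": [[0,0,0,-0.04,66],[0,0,0,-0.04,66]]}}

```text
time_s: 14.38
tool_pos: [0.5281, -0.194, 0.0591]
ee_rot: [[0.028, 1.0, 0.004], [1.0, -0.028, -0.002], [-0.002, 0.004, -1.0]]
force: [5.5, -4.4, 3.5]
width: 0.689
grasp_force: 47.2
```

```bash
python3 m.py
```

```text
ang -1.61 Mz -0.436 F [ 5.5 -4.4  3.5] q7 0.30 eff 0.55 t14.38
```

The stop is felt: Mz went from -0.08 to -0.44 N m at about 82°. I'll ease off and relieve the side force.

Request:
{"name": "send_rows", "arguments": {"plan": [[0,0,0,0.03,66],[-0.0007,0.0007,0,0.06,66],[-0.0007,0.0007,0,0.06,66]]}}

```text
time_s: 14.75
tool_pos: [0.5276, -0.1939, 0.059]
ee_rot: [[0.074, 0.997, 0.002], [0.997, -0.074, -0.002], [-0.001, 0.002, -1.0]]
force: [2.4, -2.6, 5.5]
width: 0.691
grasp_force: 47.5
```

```bash
python3 m.py
```

```text
ang -4.25 Mz -0.137 F [ 2.4 -2.6  5.5] q7 0.26 eff 0.03 t14.75
```

Request:
{"name": "send_rows", "arguments": {"plan": [[0,0,-0.0005,0,66],[0,0,-0.001,0,66],[0,0,-0.001,0,66]]}}

```text
time_s: 15.12
tool_pos: [0.5276, -0.1939, 0.0592]
ee_rot: [[0.074, 0.997, 0.002], [0.997, -0.074, -0.002], [-0.001, 0.002, -1.0]]
force: [4.3, -4.8, -0.6]
width: 0.692
grasp_force: 46.7
```

```bash
python3 m.py
```

```text
ang -4.22 Mz -0.085 F [ 4.3 -4.8 -0.6] q7 0.26 eff 0.06 t15.12
```

Request:
{"name": "send_rows", "arguments": {"plan": [[0,0,-0.0007,0,66],[0,0,-0.0015,0,66],[0,0,-0.0015,0,66]]}}

```text
time_s: 15.5
tool_pos: [0.5276, -0.1938, 0.0605]
ee_rot: [[0.074, 0.997, 0.001], [0.997, -0.074, -0.002], [-0.001, 0.002, -1.0]]
force: [5.6, -4.7, -2.7]
width: 0.686
grasp_force: 46.6
```

```bash
python3 m.py
```

```text
ang -4.23 Mz -0.067 F [ 5.6 -4.7 -2.7] q7 0.26 eff 0.08 t15.50
```

Request:
{"name": "send_rows", "arguments": {"plan": [[-0.0008,0.0008,0,0,66],[-0.0008,0.0008,0,0,66]]}}

```text
time_s: 15.75
tool_pos: [0.5276, -0.1939, 0.0604]
ee_rot: [[0.073, 0.997, -0.0], [0.997, -0.073, -0.0], [-0.0, -0.0, -1.0]]
force: [4.6, -3.5, -2.5]
width: 0.689
grasp_force: 46.6
```

```bash
python3 m.py
```

```text
ang -4.19 Mz -0.057 F [ 4.6 -3.5 -2.5] q7 0.26 eff 0.07 t15.75
```

Request:
{"name": "send_rows", "arguments": {"plan": [[0,0,-0.0007,0,66],[0,0,-0.0015,0,66],[0,0,-0.0015,0,66]]}}

```text
time_s: 16.12
tool_pos: [0.5276, -0.1939, 0.0619]
ee_rot: [[0.073, 0.997, -0.0], [0.997, -0.073, -0.0], [-0.0, -0.0, -1.0]]
force: [3.1, -3.2, -2.3]
width: 0.688
grasp_force: 46.6
```

```bash
python3 m.py
```

```text
ang -4.18 Mz -0.051 F [ 3.1 -3.2 -2.3] q7 0.26 eff 0.06 t16.12
```

Lifting freely, with only the adapter's weight on the wrist. I'll carry on up.

Request:
{"name": "send_rows", "arguments": {"plan": [[-0.0005,0.0005,-0.002,0,66],[-0.0005,0.0005,-0.004,0,66],[-0.0005,0.0005,-0.006,0,66],[-0.0005,0.0005,-0.006,0,66]]}}

```text
time_s: 16.62
tool_pos: [0.5266, -0.1933, 0.068]
ee_rot: [[0.072, 0.997, -0.003], [0.997, -0.072, 0.001], [0.001, -0.003, -1.0]]
force: [0.2, -0.1, -1.9]
width: 0.692
grasp_force: 46.5
```

```bash
python3 m.py
```

```text
ang -4.15 Mz -0.010 F [ 0.2 -0.1 -1.9] q7 0.26 eff -0.01 t16.62
```

Request:
{"name": "send_rows", "arguments": {"plan": [[0,0,-0.004,0,66],[0,0,-0.01,0,66],[0,0,-0.025,0,66],[0,0,-0.045,0,66],[0,0,-0.06,0,66],[0,0,-0.06,0,66]]}}

```text
time_s: 17.38
tool_pos: [0.5294, -0.1945, 0.1304]
ee_rot: [[0.072, 0.997, 0.003], [0.997, -0.072, -0.001], [-0.001, 0.003, -1.0]]
force: [0.6, -0.5, -2.8]
width: 0.691
grasp_force: 46.5
```

```bash
python3 m.py; python3 -c "
from h import *
go(.467,.138,.12,-12)"
```

```text
ang -4.15 Mz -0.061 F [ 0.6 -0.5 -2.8] q7 0.26 eff -0.01 t17.38
t17.38 pos [ 0.5294 -0.1945  0.1304] ang -4.2 q [ 0.26  0.43  0.06  1.87 -0.03  0.83  0.26] F [ 0.6 -0.5 -2.8] M [-0.03 -0.03 -0.06] w 0.691
shift [ 0.3272 -0.0864  0.0099] yaw 0.174
```

Request:
{"name": "send_rows", "arguments": {"plan": [[0.015,-0.004,0,0,66],[0.05,-0.013,0,0,66],[0.09,-0.024,0,0,66],[0.135,-0.036,0,0,66],[0.18,-0.048,0,0,66],[0.225,-0.059,0,0,66],[0.265,-0.07,0,0,66],[0.3,-0.079,0,0,66],[0.32,-0.085,0,0,66],[0.327,-0.0864,0,0,66],[0.327,-0.0864,0,0,66],[0.327,-0.0864,0,0,66]]}}

```text
time_s: 18.88
tool_pos: [0.4657, 0.137, 0.1283]
ee_rot: [[0.074, 0.997, -0.001], [0.997, -0.074, -0.001], [-0.001, -0.0, -1.0]]
force: [-0.1, 0.7, -3.1]
width: 0.688
grasp_force: 46.5
```

```bash
python3 - <<'E'
from h import *
go(.467,.138,.06)
a=[]
for n,(v0,v1,u0,u1) in dict(top=(220,330,200,350),scene=(180,290,310,460)).items():
    c=cap(n); a.append(cv2.resize(c["frame"][v0:v1,u0:u1],None,fx=2.6,fy=2.6,interpolation=cv2.INTER_CUBIC)[:,:,::-1]); np.save(n+"4.npy",c,allow_pickle=True)
cv2.imwrite("pics/place4.png",np.hstack(a))
E
```

```text
t18.88 pos [0.4657 0.137  0.1283] ang -4.3 q [-0.29  0.32 -0.07  2.05  0.03  0.77 -0.44] F [-0.1  0.7 -3.1] M [-0.06  0.03  0.  ] w 0.688
shift [0.0012 0.0013 0.0683]
```

View pics/place4.png

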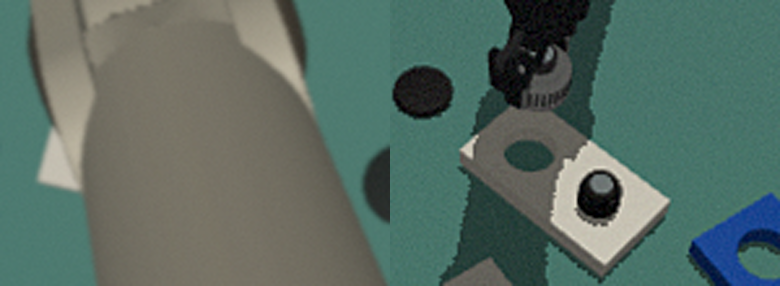

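The adapter hangs above the large hole: in the scene half, the collar is at (540,85) and the hole at (530,155). I'll correct about 1 mm and descend.

Request:
{"name": "send_rows", "arguments": {"plan": [[0.0012,0.0013,0.02,0,66],[0.0012,0.0013,0.05,0,66],[0.0012,0.0013,0.075,0,66],[0.0012,0.0013,0.087,0,66],[0.0012,0.0013,0.09,0,66],[0.0012,0.0013,0.09,0,66]]}}

```text
time_s: 19.73
tool_pos: [0.4676, 0.1394, 0.039]
ee_rot: [[0.073, 0.997, 0.001], [0.997, -0.073, 0.0], [0.0, 0.001, -1.0]]
force: [1.1, -0.5, -2.4]
width: 0.689
grasp_force: 46.6
```

```bash
python3 - <<'E'
from h import *
go(.467,.138,.03)
c=cap("scene"); cv2.imwrite("pics/place5.png",cv2.resize(c["frame"][190:280,315:435],None,fx=5,fy=5,interpolation=cv2.INTER_CUBIC)[:,:,::-1])
E
```

```text
t19.73 pos [0.4676 0.1394 0.039 ] ang -4.2 q [-0.3   0.48 -0.06  2.09  0.05  0.57 -0.46] F [ 1.1 -0.5 -2.4] M [ 0.02 -0.02  0.04] w 0.689
shift [-0.0014 -0.0005  0.009 ]
```

View pics/place5.png

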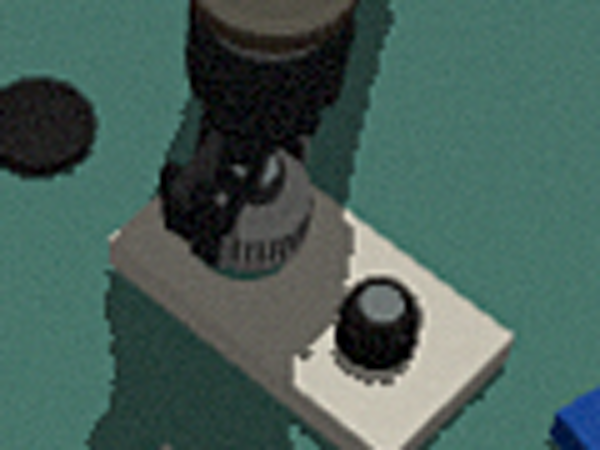

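The collar sits above the hole, with a sliver of the hole showing at (245,272). Next I descend slowly, watching the force.

Request:
{"name": "send_rows", "arguments": {"plan": [[-0.0013,-0.0005,0.002,0,66],[-0.0013,-0.0005,0.005,0,66],[-0.0013,-0.0005,0.007,0,66],[-0.0013,-0.0005,0.007,0,66]]}}

```text
time_s: 20.27
tool_pos: [0.4663, 0.1381, 0.0313]
ee_rot: [[0.072, 0.997, -0.0], [0.997, -0.072, -0.0], [-0.0, -0.0, -1.0]]
force: [0.0, -1.0, -3.4]
width: 0.691
grasp_force: 46.6
```

```bash
python3 m.py
```

```text
ang -4.15 Mz -0.037 F [ 0.  -1.  -3.4] q7 -0.46 eff -0.00 t20.27
```

Request:
{"name": "send_rows", "arguments": {"plan": [[0,0,0.0015,0,66],[0,0,0.003,0,66],[0,0,0.003,0,66]]}}

```text
time_s: 20.65
tool_pos: [0.4663, 0.1381, 0.0283]
ee_rot: [[0.072, 0.997, -0.0], [0.997, -0.072, -0.0], [-0.0, -0.0, -1.0]]
force: [-0.9, -0.7, -3.2]
width: 0.689
grasp_force: 46.6
```

```bash
python3 m.py
```

```text
ang -4.15 Mz -0.004 F [-0.9 -0.7 -3.2] q7 -0.46 eff -0.00 t20.65
```

In the hole (spigot tip is below the rack top). Fine steps now to seat it.

Request:
{"name": "send_rows", "arguments": {"plan": [[0,0,0.001,0,66],[0,0,0.002,0,66],[0,0,0.002,0,66]]}}

```text
time_s: 21.02
tool_pos: [0.4664, 0.1381, 0.0264]
ee_rot: [[0.072, 0.997, -0.0], [0.997, -0.072, -0.0], [-0.0, -0.0, -1.0]]
force: [0.5, -0.3, -3.5]
width: 0.689
grasp_force: 46.6
```

Request:
{"name": "send_rows", "arguments": {"plan": [[0,0,0.0007,0,66],[0,0,0.0007,0,66]]}}

```text
time_s: 21.28
tool_pos: [0.4664, 0.1381, 0.0257]
ee_rot: [[0.073, 0.997, -0.0], [0.997, -0.073, 0.0], [0.0, -0.0, -1.0]]
force: [-1.7, -0.0, -4.1]
width: 0.687
grasp_force: 46.6
```

Request:
{"name": "send_rows", "arguments": {"plan": [[0,0,0.0007,0,66],[0,0,0.0007,0,66]]}}

```text
time_s: 21.52
tool_pos: [0.4665, 0.1381, 0.0251]
ee_rot: [[0.072, 0.997, 0.0], [0.997, -0.072, 0.0], [0.0, 0.0, -1.0]]
force: [0.3, 0.3, -1.7]
width: 0.692
grasp_force: 46.9
```

Request:
{"name": "send_rows", "arguments": {"plan": [[0,0,0.0006,0,66],[0,0,0.0006,0,66]]}}

```text
time_s: 21.78
tool_pos: [0.4665, 0.1381, 0.025]
ee_rot: [[0.073, 0.997, -0.0], [0.997, -0.073, -0.0], [-0.0, -0.0, -1.0]]
force: [-1.9, -0.9, 4.8]
width: 0.688
grasp_force: 47.6
```

Request:
{"name": "send_rows", "arguments": {"plan": [[0,0,0,0,73],[0,0,0,0,77],[0,0,0,0,81],[0,0,0,0,85],[0,0,0,0,85]]}}

```text
time_s: 22.4
tool_pos: [0.4665, 0.1381, 0.0245]
ee_rot: [[0.073, 0.997, -0.0], [0.997, -0.073, 0.0], [0.0, -0.0, -1.0]]
force: [-0.9, -0.3, -0.3]
width: 0.847
grasp_force: 0.0
```

```bash
python3 m.py
```

```text
ang -4.16 Mz 0.022 F [-0.9 -0.3 -0.3] q7 -0.46 eff -0.00 t22.40
```

Seated and released. I'll retreat upward and then move the arm aside towards +y to look.

Request:
{"name": "send_rows", "arguments": {"plan": [[0,0,-0.01,0,88],[0,0,-0.03,0,88],[0,0,-0.07,0,88],[0,0,-0.12,0,88],[0,0,-0.17,0,88],[0,0,-0.2,0,88],[0,0,-0.2,0,88]]}}

```text
time_s: 23.28
tool_pos: [0.4684, 0.1387, 0.2279]
ee_rot: [[0.073, 0.997, 0.006], [0.997, -0.073, 0.002], [0.003, 0.006, -1.0]]
force: [-0.0, -0.4, -0.8]
width: 0.879
grasp_force: 0.0
```

Request:
{"name": "send_rows", "arguments": {"plan": [[-0.03,0,0,0,88],[-0.08,0,0,0,88],[-0.13,0,0,0,88],[-0.18,0,0,0,88],[-0.2,0,0,0,88],[-0.2,0,0,0,88]]}}

```text
time_s: 24.02
tool_pos: [0.451, -0.063, 0.2238]
ee_rot: [[0.076, 0.997, -0.002], [0.997, -0.076, -0.0], [-0.0, -0.002, -1.0]]
force: [-0.1, 0.1, -0.1]
width: 0.881
grasp_force: 0.0
```

```bash
python3 - <<'E'
from h import *
np.set_printoptions(precision=4,suppress=True)
c=cap("scene"); cv2.imwrite("pics/fin.png",cv2.resize(c["frame"][130:290,190:430],None,fx=3,fy=3,interpolation=cv2.INTER_CUBIC)[:,:,::-1])
for n in("scene","top"):
    c=cap(n); P=pts(c); near=np.hypot(P[...,0]-.467,P[...,1]-.138)<.05
    for a,b in((.070,.08),(.05,.058)):
        q=P[near&(P[...,2]>a)&(P[...,2]<b)]
        if len(q): print(n,len(q),"medz",np.median(q[:,2]),"rect",cv2.minAreaRect((q[:,:2]*1000).astype(np.float32)))
E
python3 m.py
```

```text
scene 98 medz 0.07509182776591938 rect ((466.2623596191406, 139.15782165527344), (28.073345184326172, 28.597593307495117), 50.396461486816406)
scene 161 medz 0.05448413806590491 rect ((466.5611267089844, 139.44517517089844), (60.656517028808594, 56.903480529785156), 28.094057083129883)
top 181 medz 0.07435564791191851 rect ((465.5529479980469, 139.84866333007812), (27.29155158996582, 27.048967361450195), 4.027085781097412)
top 356 medz 0.05453196764888785 rect ((465.5367431640625, 139.3419189453125), (59.351837158203125, 58.58899688720703), 28.51016616821289)
ang -4.06 Mz -0.017 F [0.3 0.9 0.3] q7 0.02 eff -0.00 t24.18
```

View pics/fin.png

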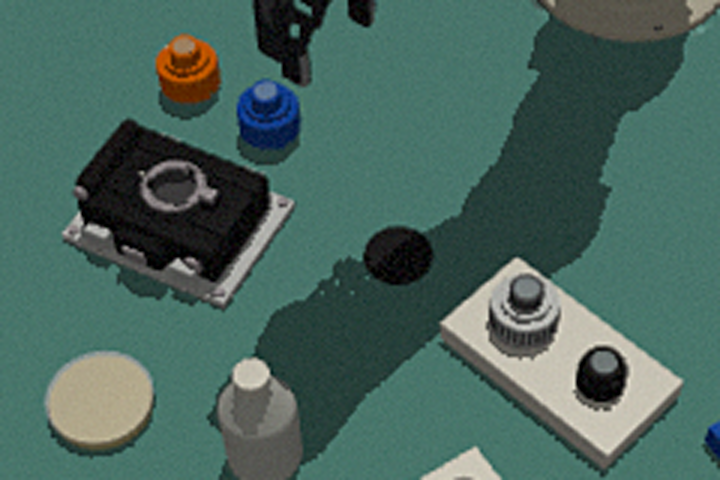

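The adapter stands upright in the rack hole at (525,315): tube top at 74–75 mm (74 expected), collar top at 54 mm (54 expected). The mount is empty at (175,185) and the other things are undisturbed.

```bash
python3 -c "
from bench import manip
print(manip.job_done())"
```

```text
the job is handed in; nothing more can be done
None
```

The job is handed in: the adapter was unlocked to its stop (about 82°), lifted straight off, and now stands upright and fully home in the large rack hole, with nothing else visibly disturbed; the run took about 24 s and no verdict was returned.

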